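# Seed dryer change-over

## Robot

A 6-joint arm with a two-finger parallel gripper is mounted at the origin on the work surface. World frame = base frame: x ahead of the robot, y to its left, z up, the work surface at z = 0. Lengths are in m, angles in rad, forces in N, time in s.
With the tool pointing down it reaches from about 0.425 to 1.125 m from the base axis. Payload 14.9 kg.
Tool frame: the origin (TCP) lies midway between the tips of the shut fingers; the grasp point (between the pads) lies 19 mm behind it (bot.grasp_offset is the distance from the TCP to the grasp point, in m); z points along the fingers, y is the direction in which the jaws open and shut (so a half turn about z gives the same grasp; the last joint's range is limited). The gripper opens to 91 mm and grips with 3 to 60 N. Pads are 32 mm wide; open, the fingers measure 118 mm over their backs; the gripper's body (76 mm by 178 mm) begins 60 mm behind the grasp point.
Start: joints at [-1.338, 0.379, 1.734, -0, 1.028, -0.033], TCP at [0.184, -0.675, 0.214] pointing down, gripper open.
Joint ranges: [-2.77, 2.77], [-0.74, 2.19], [0, 2.66], [-1.06, 4.2], [0.31, 2.87], [-3.08, 3.08]. Speed limits (rad/s): [1.89, 1.89, 2.39, 3.14, 3.14, 3.14].

## Interface

Orientations are given as [roll, pitch, yaw] about the fixed x, y, z axes, in that order (R = Rz(yaw) Ry(pitch) Rx(roll)).
In Python, from rig import bot gives the robot as it stands.
- The arm moves only by the tool servo_tool, never from a script. Its argument "deltas" is a list of rows, each a list of 3 entries, a list of its own where there are three numbers: the shift along the world's x, y, z in mm, then the turn, a rotation vector about the world's x, y, z in degrees, then the finger opening in mm, from 0 to 91.2. In form: [[[tx, ty, tz], [ax, ay, az], grip], ...]. A call has 1 to 10 rows; each row shifts and turns the commanded pose from where the row before left it; what a row does not reach is not made up. A row lasts 1/12 s, in which the tool goes at most 41.7 mm and 7.16 degrees, less where a joint would pass 70% of its speed; a pose out of reach is approached as far as the arm can. A call is refused whole if a number of a shift passes 41.7 or a number of a turn 7.16, either way. A call with a gripper value outside its range is refused whole. The fingers move at their own pace and stop on an object; "newtons" is the grip in N (left out, the last holds). Time passes only in rows, so rows that do not move let the fingers close. It gives the time, the measured TCP pose, the force and the opening at its end, in the units of the state.
- bot.state(): the state, without advancing time (a new reading comes with each control period).
- bot.capture(name): name is "side" or "top"; returns the picture (480x640x3 uint8, red, green, blue); there is no depth.
- bot.camera_info(name): a dict with "mtx" (3x3 intrinsics, pixels), "eye" and "orientation" of the camera in the world. Camera axes: x right, y down, z forward; pixel columns grow to the right and rows downward; lengths in m; the calibration is good to about 2 mm. A picture is of the moment at which its call begins. camera_info takes no time and is no camera call.
- bot.close_job(): hands the job in, once; it reports no verdict.
The state is a dict: "t": time; "joints": joint angles; "dq": joint speeds; "joint_efforts": joint torques, N m; "tcp_pos": TCP position; "eef_rot": TCP orientation; "contact_force": force on the tool from outside, world axes, zero at the start; "wrist_torque": the same for the moment, N m; "width": opening from 0.0 (shut) to 1.0 (fully open).
Only numpy, scipy, OpenCV 4.12 (cv2) and the standard library are available. Lean on these libraries where they do the work, as an engineer would, in place of code of your own. Each camera call takes 0.05 s, during which the arm holds its last target. There are 200 camera calls.

## Task

Get the seed dryer ready for the next batch. First vent it: twist both tapered green plugs to break them free, pull them out and put them in the blue tray; only then push the spent cartridge in until it springs out, pull it from its bay and put it in the red tray. Put every pine cone from the table into the yellow tray, at any time, and leave the red-lidded jar and the big dark nut where they stand.

Things in the scene. Friction and masses are not known exactly. Their poses are not given: they have to be found in the camera images.
- dryer: white and grey bench-top seed dryer, 140 (x) x 320 (y) x 80 mm high, fixed; origin under its centre, z up. Two round plug ports and one square cartridge bay in its flat top (80 mm high), in a row along its y axis: plug_a's port at y = +100 mm, plug_b's at +10 mm, the bay (43 x 43 mm hole rimmed with orange strips) at -100 mm.
- plug_a: green tapered vent plug, 92 mm long, 120 g. Origin at the centre of its foot, z up its axis, x along the flat handle. From the foot: steel cross bar 40 (x) x 8 x 8 mm, neck 20 mm thick to 18 mm, taper 30 to 44 mm diameter to 46 mm, flat handle 56 (x) x 14 (y) mm to 92 mm. Seated, the foot is 46 mm below the dryer's top, only the handle shows. Jammed: see seat_a. Once free it lifts straight out.
- plug_b: the other tapered vent plug, the same as plug_a
- plug_a_grip (a point): grip point of plug_a, on its axis in the middle of the handle, 74 mm from the foot (18 mm under the handle's top); axes as the plug
- plug_b_grip (a point): the same on plug_b
- seat_a (a joint): turn of plug_a's taper seat, rad, 0 at the start, positive anticlockwise from above; turns with the plug (play about 0.1 rad). The plug cannot be pulled out until turned 0.7 rad or more, either way (turn about 1 rad; takes 0.2 N m; stops at 1.35 rad). Stays where left when the plug is out.
- seat_b (a joint): the same for plug_b
- cartridge: spent drying cartridge, 150 g: grey block 40 x 40 x 60 mm with an upright orange handle 14 (x) x 40 (y) x 42 mm on top, 102 mm tall in all. Origin at the centre of its underside, z up. Latched at the start with its underside 58 mm below the dryer's top. Push-to-release: see lift.
- cartridge_grip (a point): grip point of the cartridge, in the middle of its handle, 86 mm above its underside (16 mm under the handle's top); axes as the cartridge
- lift (a joint): height of the spring lift under the cartridge, m: 0 latched. Pushing the cartridge straight down 5 to 8 mm (10 to 12 N; bottoms at 9 mm, reads negative) opens the catch; when let up, the lift raises it to +0.022, from where it is pulled straight up out. Until pushed it cannot be pulled out. The catch does not close again.
- plug_tray: blue plastic tray for the plugs, 150 (x) x 220 (y) x 35 mm high, walls and floor 5 mm; origin under its centre, z up. Fixed to the table during a run.
- spent_tray: red plastic tray for the spent cartridge, 150 (x) x 220 (y) x 35 mm high, walls and floor 5 mm; origin under its centre, z up. Fixed to the table during a run.
- basket: yellow drying tray for the cones, 150 (x) x 220 (y) x 35 mm high, walls and floor 5 mm; origin under its centre, z up. Fixed to the table during a run.
- cone_0: brown pine cone lying on its side on the table, 78 mm long (x) and 40 to 43 mm thick, about 50 g, origin at its centre (20 mm above what it lies on); does not roll. Two or three cones are there; an absent one reads None.
- cone_1: brown pine cone lying on its side on the table, 78 mm long (x) and 40 to 43 mm thick, about 50 g, origin at its centre (20 mm above what it lies on); does not roll. Two or three cones are there; an absent one reads None.
- cone_2: brown pine cone lying on its side on the table, 78 mm long (x) and 40 to 43 mm thick, about 50 g, origin at its centre (20 mm above what it lies on); does not roll. Two or three cones are there; an absent one reads None.
- jar: amber jar with a red lid, 120 mm tall, 72 mm wide; origin at its underside; a bystander, to be left alone.
- nut: dark round nut, 68 mm wide; origin at its underside; a bystander, to be left alone.

How it is judged:
On the way, in this order (a step that is already met when the one before it is completed fails the run):
1. both vent plugs have been broken free by twisting ((value of joint seat_a above 0.6 rad or value of joint seat_a below -0.6 rad) and (value of joint seat_b above 0.6 rad or value of joint seat_b below -0.6 rad)), for 0.1 s.
2. both vent plugs are out of the dryer and in the blue tray (x of plug_a_grip in the frame of plug_tray between -0.1 and 0.1 m and y of plug_a_grip in the frame of plug_tray between -0.135 and 0.135 m and z of plug_a_grip in the frame of plug_tray between 0 and 0.1 m and x of plug_a in the frame of plug_tray between -0.072 and 0.072 m and y of plug_a in the frame of plug_tray between -0.107 and 0.107 m and z of plug_a in the frame of plug_tray between 0 and 0.06 m and x of plug_b_grip in the frame of plug_tray between -0.1 and 0.1 m and y of plug_b_grip in the frame of plug_tray between -0.135 and 0.135 m and z of plug_b_grip in the frame of plug_tray between 0 and 0.1 m and x of plug_b in the frame of plug_tray between -0.072 and 0.072 m and y of plug_b in the frame of plug_tray between -0.107 and 0.107 m and z of plug_b in the frame of plug_tray between 0 and 0.06 m), for 0.2 s.
3. the cartridge has been pushed in (value of joint lift below -0.003 m).
4. the cartridge has sprung out (value of joint lift above 0.018 m), for 0.1 s.
5. the cartridge is out of the dryer and in the red tray (x of cartridge_grip in the frame of spent_tray between -0.1 and 0.1 m and y of cartridge_grip in the frame of spent_tray between -0.135 and 0.135 m and z of cartridge_grip in the frame of spent_tray between 0 and 0.11 m and x of cartridge in the frame of spent_tray between -0.072 and 0.072 m and y of cartridge in the frame of spent_tray between -0.107 and 0.107 m and z of cartridge in the frame of spent_tray between 0 and 0.06 m), for 0.2 s.
At the end, for the whole second after the job is handed in: Both plugs are in the blue tray and the cartridge in the red one (foot within the walls and under 60 mm up, grip point overhanging the rim by at most 25 mm), every cone present is in the yellow tray (centre within the walls, under 45 mm up), all at rest (all of step 2 and all of step 5 and x of cone_0 in the frame of basket between -0.072 and 0.072 m and y of cone_0 in the frame of basket between -0.107 and 0.107 m and z of cone_0 in the frame of basket between 0 and 0.045 m and x of cone_1 in the frame of basket between -0.072 and 0.072 m and y of cone_1 in the frame of basket between -0.107 and 0.107 m and z of cone_1 in the frame of basket between 0 and 0.045 m and x of cone_2 in the frame of basket between -0.072 and 0.072 m and y of cone_2 in the frame of basket between -0.107 and 0.107 m and z of cone_2 in the frame of basket between 0 and 0.045 m and linear speed of each of plug_a, plug_b, cartridge, cone_0, cone_1, cone_2 below 0.03 m/s); the robot touches nothing.
It fails at once if the jar or the nut is moved more than 50 mm from its place, or the jar is knocked over (distance of any of jar, nut from where it was at the start of the episode above 0.05 m or angle between jar's own z axis and vertical above 0.7 rad).
Of cone_0, cone_1, cone_2 only 2 to 3 are there at a start; the rules pass over those that are not, and their reading is None.
At some moment in a run one of cone_0, cone_1, cone_2 may be knocked a few centimetres aside while the robot is not near it.
Once in a run the grip may slacken for a moment while it holds something.
It also fails if it takes over 208 s, if anything falls off the work surface, if the arm or the gripper's body presses on something with over 40 N, if the wrist force passes 120 N, or if a joint passes its speed limit or range.

## Working session

There is one attempt and no reset: what is moved stays moved. The work goes in short steps, Python scripts to look and compute and a tool call to move; the robot and the scene stay as the last step left them, time stands still between calls to the robot, and variables do not carry over. Pictures are saved under pics/ and viewed, about 12 in all and at most 16, crops included, and the job is handed in when it is done.

Besides the shell and the picture viewer there is one more tool, called after "Call:" as a command line: name --argument value ..., lists and objects as JSON in quotes. servo_tool: Moves the arm, as the interface text tells. Its arguments: {"type":"object","properties":{"deltas":{"type":"array"},"newtons":{"type":"number"}},"required":["deltas"]}

```bash
ls; mkdir -p pics; python3 - <<'E'
from rig import bot
import cv2
for n in("top","side"):
    i=bot.capture(n);cv2.imwrite(f"pics/{n}0.png",i[:,:,::-1]);print(n,bot.camera_info(n))
print(bot.state(),bot.grasp_offset)
E
```

```text
pics
top {'mtx': array([[497.22166012,   0.        , 328.86803775],
       [  0.        , 497.22166012, 237.94537387],
       [  0.        ,   0.        ,   1.        ]]), 'eye': array([ 0.43270047, -0.00184676,  0.95641339]), 'orientation': array([-3.01925729, -0.02780828, -1.56654575])}
side {'mtx': array([[452.36606575,   0.        , 321.5172547 ],
       [  0.        , 452.36606575, 242.063751  ],
       [  0.        ,   0.        ,   1.        ]]), 'eye': array([0.37566994, 0.61373666, 0.9189335 ]), 'orientation': array([-2.46690882, -0.01882526, -2.86877   ])}
{'t': 0.1, 'joints': array([-1.33828706e+00,  3.79335945e-01,  1.73469081e+00, -1.10905193e-05,
        1.02850873e+00, -3.33162855e-02]), 'dq': array([ 0.00030617, -0.00220461, -0.00329593,  0.00199024,  0.00113897,
        0.00059897]), 'joint_efforts': array([ 3.15256453e-03, -7.65033603e+01, -4.35296130e+01,  6.53060200e-02,
        3.97627638e-02,  5.55523627e-08]), 'tcp_pos': array([ 0.1837974 , -0.67508984,  0.2133836 ]), 'eef_rot': array([-3.14065003e+00, -2.19169791e-05,  2.65831270e-01]), 'contact_force': array([-0.40877998, -0.07641764,  0.39706134]), 'wrist_torque': array([-0.01982419, -0.02213986,  0.00922017]), 'width': 0.9990615873284825} 0.0188
```

View pics/top0.png

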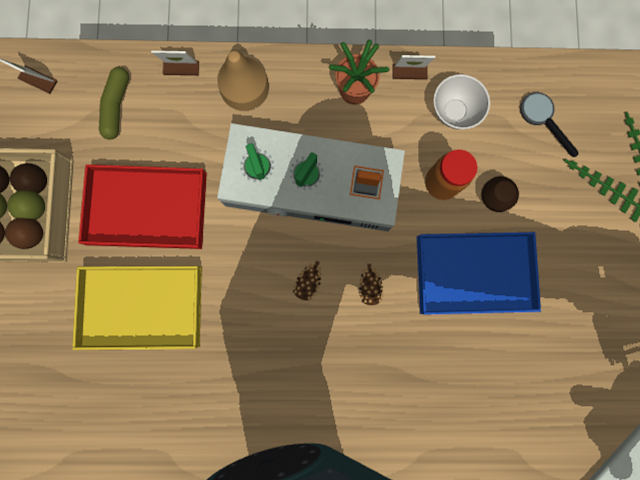

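View pics/side0.png

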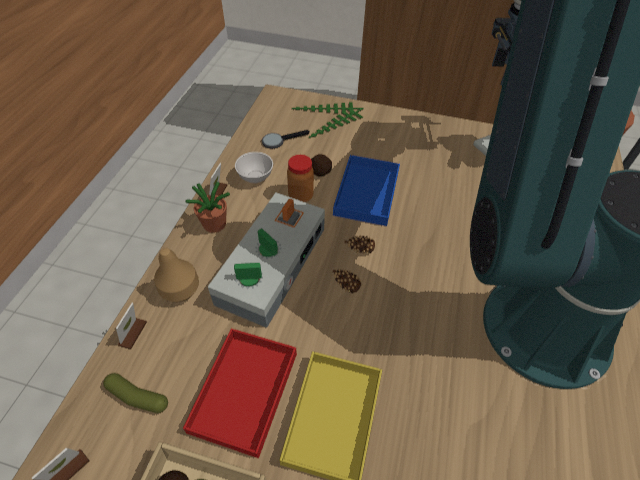

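The top view shows plugs at about (257,160) and (306,172), the cartridge at (368,181), and cones at (308,281) and (371,284). The blue tray is at (478,273), the red at (143,206) and the yellow at (137,307). The jar is at (455,172) and the nut at (500,193). The side view agrees and shows two cones.

```bash
cat > h.py <<'E'
from rig import bot
import cv2,numpy as np
from scipy.spatial.transform import Rotation as R
def ray(n,px,z):
    c=bot.camera_info(n);px=np.atleast_2d(np.array(px,float))
    d=np.c_[px,np.ones(len(px))]@np.linalg.inv(c["mtx"]).T@R.from_euler("xyz",c["orientation"]).as_matrix().T
    return c["eye"]+d*((z-c["eye"][2])/d[:,2])[:,None]
def proj(n,P):
    c=bot.camera_info(n);q=(np.atleast_2d(P)-c["eye"])@R.from_euler("xyz",c["orientation"]).as_matrix()@c["mtx"].T
    return q[:,:2]/q[:,2:]
def blobs(n,im,lo,hi,amin=60):
    m=cv2.inRange(cv2.cvtColor(im,cv2.COLOR_RGB2HSV),lo,hi)
    cs,_=cv2.findContours(m,cv2.RETR_EXTERNAL,cv2.CHAIN_APPROX_NONE)
    return [c for c in cs if cv2.contourArea(c)>amin]
E
python3 - <<'E'
from h import *
i=cv2.imread("pics/top0.png")[:,:,::-1].copy();s=cv2.imread("pics/side0.png")[:,:,::-1].copy()
cv2.imwrite("pics/crop1.png",np.vstack([cv2.resize(i[115:235,210:410],None,fx=4,fy=4,interpolation=2)[:,:,::-1]])[:480])
cv2.imwrite("pics/crop2.png",cv2.resize(s[185:330,200:335],None,fx=4,fy=4,interpolation=2)[:,:,::-1])
for nm,lo,hi in(("red",(0,200,90),(6,255,255)),("yel",(22,120,90),(32,255,255)),("blue",(105,120,50),(125,255,255))):
    for c in blobs("top",i,lo,hi,2000):
        b=cv2.boxPoints(cv2.minAreaRect(c));p=ray("top",b,.035);print(nm,p[:,:2].round(3).tolist(),p.mean(0).round(3))
tf=ray("top",[(231,123),(405,150),(391,229),(219,200)],.08);print("dryer",tf.round(3).tolist(),tf.mean(0))
m=cv2.inRange(cv2.cvtColor(i,cv2.COLOR_RGB2HSV),(0,60,0),(25,255,110))
for x0,y0 in((285,255),(350,255)):
    q=np.argwhere(m[y0:y0+55,x0:x0+45])[:,::-1]+[x0,y0]
    p=ray("top",q,.02)[:,:2];c=p.mean(0);w,v=np.linalg.eigh(np.cov((p-c).T));print("cone",len(q),q.mean(0),c.round(3),"axis deg",np.degrees(np.arctan2(v[1,1],v[0,1])),2*w**.5)
print("jar",ray("top",[(459,167)],.12),"nut",ray("top",[(500,193)],.03))
E
```

```text
red [[0.532, 0.433], [0.682, 0.438], [0.676, 0.207], [0.525, 0.207]] [0.603 0.321 0.035]
yel [[0.491, 0.443], [0.492, 0.208], [0.342, 0.203], [0.342, 0.433]] [0.417 0.322 0.035]
blue [[0.554, -0.192], [0.562, -0.423], [0.412, -0.42], [0.406, -0.193]] [ 0.484 -0.307  0.035]
dryer [[0.75, 0.153, 0.08], [0.703, -0.164, 0.08], [0.558, -0.137, 0.08], [0.607, 0.17, 0.08]] [0.65447051 0.0056985  0.08      ]
cone 1857 [307.75928918 279.17716747] [0.47  0.012] axis deg 172.65700782648037 [0.04521384 0.0582163 ]
cone 1598 [370.48435544 274.04067584] [ 0.48  -0.106] axis deg 158.86846405238512 [0.04204801 0.04918767]
jar [[ 0.66169476 -0.25049559  0.12      ]] nut [[ 0.63611489 -0.35506859  0.03      ]]
```

View pics/crop1.png

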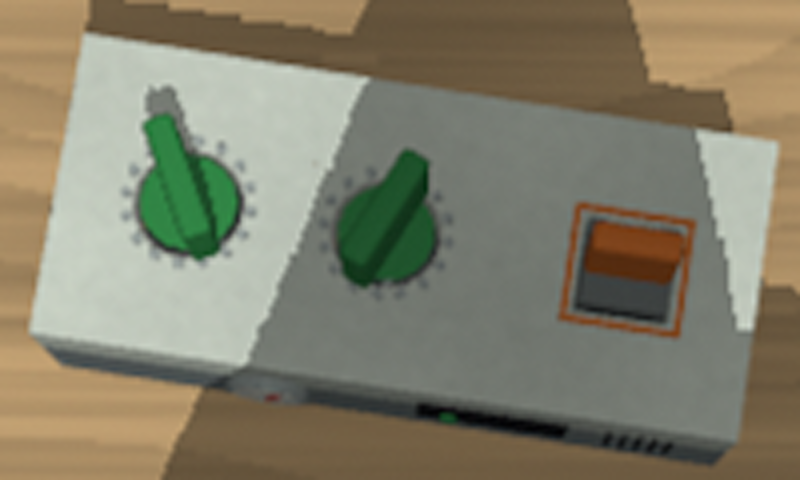

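View pics/crop2.png

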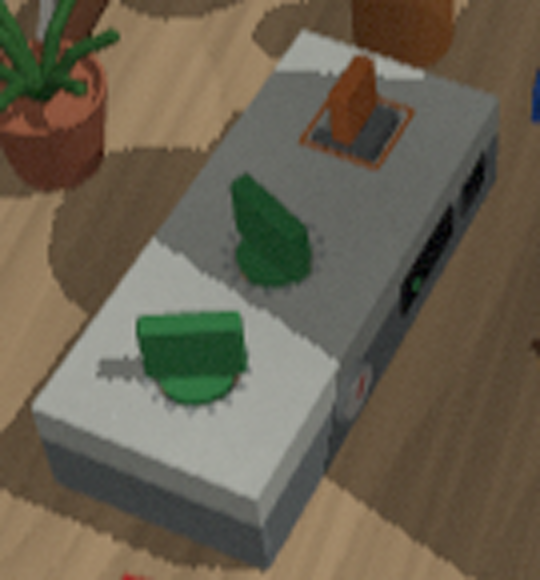

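```bash
python3 - <<'E'
from h import *
C=lambda l:np.array(l)/4+[210,115]
tf=ray("top",C([(85,33),(778,140),(735,440),(30,333)]),.08);c=tf.mean(0)
yv=(tf[0]+tf[3]-tf[1]-tf[2])[:2];yaw=np.arctan2(-yv[0],yv[1]);print(tf.round(3).tolist(),c,np.degrees(yaw),np.hypot(*yv)/2)
for y in(.1,.01,-.1): print(y,(c[:2]+y*np.array([-np.sin(yaw),np.cos(yaw)])).round(4))
print("disk",ray("top",C([(190,203),(387,235)]),.08).round(4).tolist(), "bay",ray("top",C([(628,269)]),.08).round(4))
for e in([(158,120),(202,238)],[(410,156),(352,262)],[(594,236),(684,240)]):
    p=ray("top",C(e),.126);d=(p[0]-p[1])[:2];print("handle",p.mean(0).round(4),np.hypot(*d),np.degrees(np.arctan2(d[1],d[0])))
S=lambda l:np.array(l)/4+[200,185]
for e in([(138,325),(243,320)],[(242,180),(306,240)],[(338,95),(364,62)]):
    p=ray("side",S(e),.126);d=(p[0]-p[1])[:2];print("side handle",p.mean(0).round(4),np.hypot(*d),np.degrees(np.arctan2(d[1],d[0])))
E
```

```text
[[0.749, 0.153, 0.08], [0.703, -0.163, 0.08], [0.565, -0.142, 0.08], [0.61, 0.173, 0.08]] [0.6569546  0.00524596 0.08      ] -8.265357210592839 0.3186586503987435
0.1 [0.6713 0.1042]
0.01 [0.6584 0.0151]
-0.1 [ 0.6426 -0.0937]
disk [[0.6707, 0.1034, 0.08], [0.6569, 0.0146, 0.08]] bay [[ 0.6424 -0.0942  0.08  ]]
handle [0.6687 0.1024 0.126 ] 0.055266256654922255 21.08795651748807
handle [0.6566 0.0164 0.126 ] 0.05272573722465162 -27.465020533132996
handle [ 0.645  -0.0942  0.126 ] 0.038685129839840286 88.04949635029935
side handle [0.6669 0.1062 0.126 ] 0.055971733479028354 19.785025164117954
side handle [0.6509 0.0199 0.126 ] 0.05827427698187838 -32.07881152988973
side handle [ 0.6409 -0.0891  0.126 ] 0.03091443674478332 78.06334717075049
```

Call:
servo_tool --deltas '[[[20.3,32.4,2],[0,0,0],50],[[20.3,32.4,2],[0,0,0],50],[[20.3,32.4,2],[0,0,0],50],[[20.3,32.4,2],[0,0,0],50],[[20.3,32.4,2],[0,0,0],50],[[20.3,32.4,2],[0,0,0],50],[[20.3,32.4,2],[0,0,0],50],[[20.3,32.4,2],[0,0,0],50]]' --newtons 50

```text
t: 0.77
tcp_pos: [0.3467, -0.4145, 0.2299]
eef_rot: [-3.141, 0.0, 0.266]
contact_force: [1.2, -0.8, 0.6]
width: 0.548
```

Call:
servo_tool --deltas '[[[20.3,32.4,2],[0,0,0],50],[[20.3,32.4,2],[0,0,0],50],[[20.3,32.4,2],[0,0,0],50],[[20.3,32.4,2],[0,0,0],50],[[20.3,32.4,2],[0,0,0],50],[[20.3,32.4,2],[0,0,0],50],[[20.3,32.4,2],[0,0,0],50],[[20.3,32.4,2],[0,0,0],50]]'

```text
t: 1.43
tcp_pos: [0.5092, -0.1551, 0.246]
eef_rot: [-3.142, 0.0, 0.266]
contact_force: [0.2, -1.4, -0.6]
width: 0.547
```

Call:
servo_tool --deltas '[[[20.3,32.4,0],[0,0,1],50],[[20.3,32.4,0],[0,0,1],50],[[20.3,32.4,0],[0,0,1],50],[[20.3,32.4,0],[0,0,1],50],[[20.3,32.4,0],[0,0,1],50],[[20.3,32.4,0],[0,0,0.5],50],[[20.3,32.4,0],[0,0,0],50],[[20.3,32.4,0],[0,0,0],50],[[0,0,0],[0,0,0],50],[[0,0,0],[0,0,0],50]]'

```text
t: 2.27
tcp_pos: [0.6713, 0.1036, 0.2452]
eef_rot: [-3.141, 0.001, 0.364]
contact_force: [0.7, -0.3, 0.4]
width: 0.549
```

Call:
servo_tool --deltas '[[[0,0,-20],[0,0,0],50],[[0,0,-20],[0,0,0],50],[[0,0,-20],[0,0,0],50],[[0,0,-20],[0,0,0],50],[[0,0,-20],[0,0,0],50],[[0,0,-20],[0,0,0],50],[[0,0,-20],[0,0,0],50],[[0,0,-15],[0,0,0],50],[[0,0,0],[0,0,0],50]]'

```text
t: 3.02
tcp_pos: [0.6688, 0.101, 0.0878]
eef_rot: [-3.141, 0.005, 0.361]
contact_force: [-0.4, -0.3, -0.8]
width: 0.549
```

Call:
servo_tool --deltas '[[[0,0,0],[0,0,0],0],[[0,0,0],[0,0,0],0],[[0,0,0],[0,0,0],0],[[0,0,0],[0,0,0],0],[[0,0,0],[0,0,0],0],[[0,0,0],[0,0,0],0],[[0,0,0],[0,0,0],0],[[0,0,0],[0,0,0],0]]'

```text
t: 3.68
tcp_pos: [0.6711, 0.103, 0.0915]
eef_rot: [-3.14, -0.001, 0.361]
contact_force: [-2.2, 6.3, 4.7]
width: 0.153
```

```bash
python3 - <<'E'
from h import *
a=bot.capture("top");b=bot.capture("side")
cv2.imwrite("pics/v1.png",np.hstack([cv2.resize(a,(400,300)),cv2.resize(b,(400,300))])[:,:,::-1])
s=bot.state();print(s["width"],s["contact_force"],s["wrist_torque"])
E
```

```text
0.15342517130583563 [-2.56398951  6.3138742   3.93410319] [ 1.51477162  0.57229146 -0.15083011]
```

View pics/v1.png

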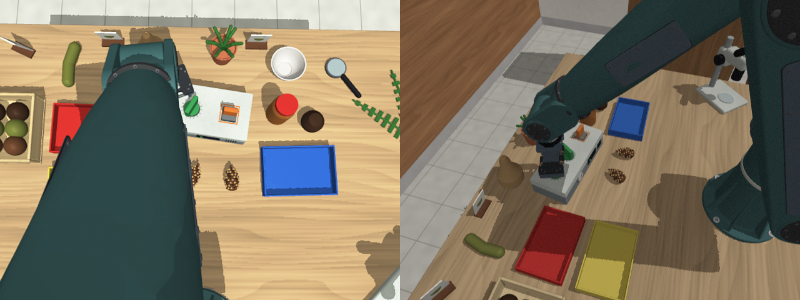

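The pictures show the gripper holding plug_a's handle (14 mm opening) and two cones in all; no third cone appears where the arm had been. Next I twist.

Call:
servo_tool --deltas '[[[0,0,0],[0,0,6],0],[[0,0,0],[0,0,6],0],[[0,0,0],[0,0,6],0],[[0,0,0],[0,0,6],0],[[0,0,0],[0,0,6],0],[[0,0,0],[0,0,6],0],[[0,0,0],[0,0,6],0],[[0,0,0],[0,0,6],0],[[0,0,0],[0,0,6],0],[[0,0,0],[0,0,6],0]]'

```text
t: 4.62
tcp_pos: [0.6708, 0.1035, 0.0915]
eef_rot: [-3.141, -0.002, 1.413]
contact_force: [-5.7, 10.3, 5.6]
width: 0.149
```

Call:
servo_tool --deltas '[[[0,0,0],[0,0,2],0],[[0,0,0],[0,0,0],0],[[0,0,0],[0,0,0],0],[[0,0,5],[0,0,0],0],[[0,0,5],[0,0,0],0],[[0,0,5],[0,0,0],0],[[0,0,5],[0,0,0],0],[[0,0,5],[0,0,0],0]]'

```text
t: 5.28
tcp_pos: [0.6712, 0.102, 0.1167]
eef_rot: [3.141, -0.0, 1.444]
contact_force: [0.3, 0.7, -0.6]
width: 0.151
```

Call:
servo_tool --deltas '[[[0,0,20],[0,0,0],0],[[0,0,30],[0,0,0],0],[[0,0,30],[0,0,0],0],[[0,0,30],[0,0,0],0],[[0,0,30],[0,0,0],0],[[0,0,0],[0,0,0],0]]'

```text
t: 5.78
tcp_pos: [0.6737, 0.1024, 0.263]
eef_rot: [3.133, -0.002, 1.444]
contact_force: [0.3, 0.7, -0.1]
width: 0.153
```

```bash
python3 - <<'E'
from h import *
b=bot.capture("side")
cv2.imwrite("pics/v2.png",cv2.resize(b[100:350,150:400],None,fx=2,fy=2)[:,:,::-1])
s=bot.state();print(s["width"],s["contact_force"],s["wrist_torque"],s["tcp_pos"])
E
```

```text
0.15220965048620436 [-1.23140555  0.80098629 -1.05393594] [-0.05776913 -0.14398082 -0.01090102] [0.67270989 0.10226112 0.25994928]
```

View pics/v2.png

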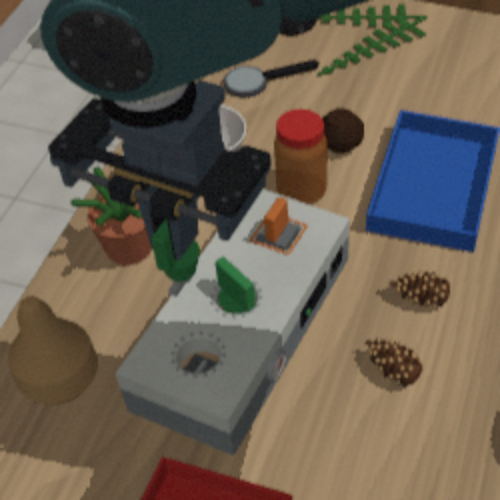

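Plug_a hangs in the fingers and its port is empty. I take it to the blue tray.

Call:
servo_tool --deltas '[[[-12.7,-34.1,0],[0,0,-6.9],0],[[-12.7,-34.1,0],[0,0,-6.9],0],[[-12.7,-34.1,0],[0,0,-6.9],0],[[-12.7,-34.1,0],[0,0,-6.9],0],[[-12.7,-34.1,0],[0,0,-6.9],0],[[-12.7,-34.1,0],[0,0,-6.9],0],[[-12.7,-34.1,0],[0,0,-6.9],0],[[-12.7,-34.1,0],[0,0,-6.9],0]]'

```text
t: 6.5
tcp_pos: [0.568, -0.172, 0.255]
eef_rot: [-3.141, 0.001, 0.475]
contact_force: [1.1, 0.0, -1.2]
width: 0.153
```

Call:
servo_tool --deltas '[[[-12.7,-34.1,0],[0,0,-6.9],0],[[-12.7,-34.1,0],[0,0,-6.9],0],[[-12.7,-34.1,0],[0,0,-6.9],0],[[-12.7,-34.1,0],[0,0,-6.9],0],[[0,0,0],[0,0,0],0],[[0,0,-30],[0,0,0],0],[[0,0,-30],[0,0,0],0],[[0,0,-30],[0,0,0],0],[[0,0,-30],[0,0,0],0],[[0,0,0],[0,0,0],0]]'

```text
t: 7.33
tcp_pos: [0.5153, -0.3048, 0.1299]
eef_rot: [-3.137, 0.007, -0.001]
contact_force: [-1.7, 1.3, -2.1]
width: 0.159
```

Call:
servo_tool --deltas '[[[0,0,-15],[0,0,0],0],[[0,0,-15],[0,0,0],0],[[0,0,-15],[0,0,0],0],[[0,0,-10],[0,0,0],0],[[0,0,-6],[0,0,0],0],[[0,0,0],[0,0,0],0],[[0,0,0],[0,0,0],0]]'

```text
t: 7.92
tcp_pos: [0.5189, -0.3071, 0.0755]
eef_rot: [3.141, -0.0, -0.001]
contact_force: [0.4, -0.1, -0.3]
width: 0.152
```

Call:
servo_tool --deltas '[[[0,0,-4],[0,0,0],0],[[0,0,-4],[0,0,0],0],[[0,0,-4],[0,0,0],0],[[0,0,0],[0,0,0],0],[[0,0,0],[0,0,0],0]]'

```text
t: 8.33
tcp_pos: [0.5186, -0.307, 0.0628]
eef_rot: [-3.141, 0.0, -0.001]
contact_force: [0.7, -0.2, -1.2]
width: 0.151
```

Call:
servo_tool --deltas '[[[0,0,0],[0,0,0],60],[[0,0,0],[0,0,0],60],[[0,0,0],[0,0,0],60],[[0,0,0],[0,0,0],60],[[0,0,15],[0,0,0],60],[[0,0,25],[0,0,0],60],[[0,0,35],[0,0,0],60],[[0,0,40],[0,0,0],60],[[0,0,40],[0,0,0],60],[[0,0,40],[0,0,0],60]]'

```text
t: 9.17
tcp_pos: [0.5183, -0.3068, 0.2599]
eef_rot: [-3.142, 0.0, -0.001]
contact_force: [1.1, -0.5, -0.4]
width: 0.658
```

```bash
python3 - <<'E'
from h import *
b=bot.capture("side");a=bot.capture("top")
cv2.imwrite("pics/v3.png",np.hstack([cv2.resize(b[130:255,280:430],(450,375)),cv2.resize(a[210:330,400:560],(350,375))])[:,:,::-1])
print(bot.state()["tcp_pos"])
E
```

```text
[ 0.52129007 -0.30868423  0.26495053]
```

View pics/v3.png

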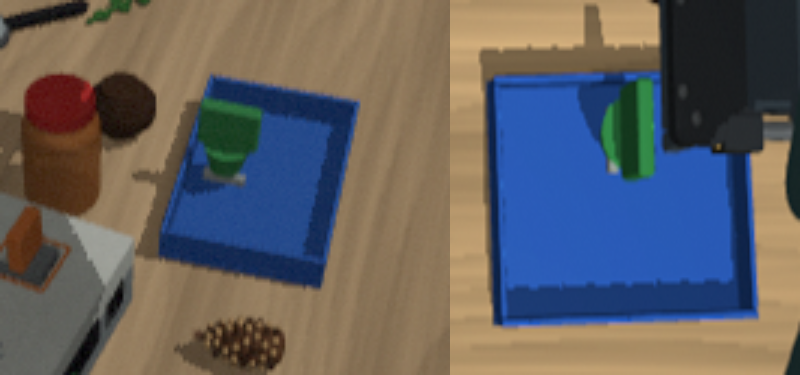

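Plug_a stands upright in the far half of the blue tray. On to plug_b.

Call:
servo_tool --deltas '[[[13.8,32.2,0],[0,0,-2.9],50],[[13.8,32.2,0],[0,0,-2.9],50],[[13.8,32.2,0],[0,0,-2.9],50],[[13.8,32.2,0],[0,0,-2.9],50],[[13.8,32.2,0],[0,0,-2.9],50],[[13.8,32.2,0],[0,0,-2.9],50],[[13.8,32.2,0],[0,0,-2.9],50],[[13.8,32.2,0],[0,0,-2.9],50],[[13.8,32.2,0],[0,0,-2.9],50],[[13.8,32.2,0],[0,0,-2.9],50]]'

```text
t: 10.1
tcp_pos: [0.657, 0.0167, 0.2575]
eef_rot: [3.141, 0.0, -0.51]
contact_force: [0.7, -0.3, -0.1]
width: 0.549
```

Call:
servo_tool --deltas '[[[0,0,-10],[0,0,0],50],[[0,0,-20],[0,0,0],50],[[0,0,-25],[0,0,0],50],[[0,0,-25],[0,0,0],50],[[0,0,-25],[0,0,0],50],[[0,0,-25],[0,0,0],50],[[0,0,-20],[0,0,0],50],[[0,0,-15],[0,0,0],50],[[0,0,0],[0,0,0],50],[[0,0,0],[0,0,0],50]]'

```text
t: 10.93
tcp_pos: [0.6564, 0.0149, 0.0926]
eef_rot: [3.141, 0.001, -0.507]
contact_force: [0.1, 0.4, -0.4]
width: 0.548
```

Call:
servo_tool --deltas '[[[0,0,-1],[0,0,0],0],[[0,0,0],[0,0,0],0],[[0,0,0],[0,0,0],0],[[0,0,0],[0,0,0],0],[[0,0,0],[0,0,0],0],[[0,0,0],[0,0,0],0],[[0,0,0],[0,0,0],0],[[0,0,0],[0,0,0],0]]'

```text
t: 11.6
tcp_pos: [0.6569, 0.0151, 0.0923]
eef_rot: [-3.141, -0.0, -0.508]
contact_force: [-1.0, 2.5, 5.0]
width: 0.152
```

Call:
servo_tool --deltas '[[[0,0,0],[0,0,6],0],[[0,0,0],[0,0,6],0],[[0,0,0],[0,0,6],0],[[0,0,0],[0,0,6],0],[[0,0,0],[0,0,6],0],[[0,0,0],[0,0,6],0],[[0,0,0],[0,0,6],0],[[0,0,0],[0,0,6],0],[[0,0,0],[0,0,6],0],[[0,0,0],[0,0,6],0]]'

```text
t: 12.43
tcp_pos: [0.6571, 0.0151, 0.0924]
eef_rot: [3.141, -0.001, 0.545]
contact_force: [-0.3, 2.2, 4.7]
width: 0.15
```

Call:
servo_tool --deltas '[[[0,0,0],[0,0,2],0],[[0,0,0],[0,0,0],0],[[0,0,0],[0,0,0],0],[[0,0,5],[0,0,0],0],[[0,0,5],[0,0,0],0],[[0,0,5],[0,0,0],0],[[0,0,5],[0,0,0],0],[[0,0,5],[0,0,0],0]]'

```text
t: 13.1
tcp_pos: [0.6566, 0.0149, 0.1175]
eef_rot: [-3.142, 0.0, 0.574]
contact_force: [0.0, -0.2, -1.6]
width: 0.153
```

Call:
servo_tool --deltas '[[[0,0,20],[0,0,0],0],[[0,0,30],[0,0,0],0],[[0,0,30],[0,0,0],0],[[0,0,30],[0,0,0],0],[[0,0,30],[0,0,0],0],[[0,0,0],[0,0,0],0]]'

```text
t: 13.6
tcp_pos: [0.6592, 0.015, 0.2638]
eef_rot: [3.137, -0.007, 0.575]
contact_force: [1.3, -0.7, -0.0]
width: 0.148
```

Call:
servo_tool --deltas '[[[-20.8,-32.2,0],[0,0,-3.3],0],[[-20.8,-32.2,0],[0,0,-3.3],0],[[-20.8,-32.2,0],[0,0,-3.3],0],[[-20.8,-32.2,0],[0,0,-3.3],0],[[-20.8,-32.2,0],[0,0,-3.3],0],[[-20.8,-32.2,0],[0,0,-3.3],0],[[-20.8,-32.2,0],[0,0,-3.3],0],[[-20.8,-32.2,0],[0,0,-3.3],0],[[-20.8,-32.2,0],[0,0,-3.3],0],[[-20.8,-32.2,0],[0,0,-3.3],0]]'

```text
t: 14.43
tcp_pos: [0.4472, -0.3083, 0.2571]
eef_rot: [3.141, -0.0, -0.004]
contact_force: [1.3, -0.1, -0.5]
width: 0.149
```

```bash
python3 - <<'E'
from h import *
b=bot.capture("side");a=bot.capture("top")
cv2.imwrite("pics/v4.png",np.hstack([cv2.resize(b[100:270,260:430],(400,400)),cv2.resize(a[160:340,400:580],(400,400))])[:,:,::-1])
s=bot.state();print(s["tcp_pos"],s["width"])
E
```

```text
[ 0.44622534 -0.3102369   0.25703574] 0.1546827068145798
```

View pics/v4.png

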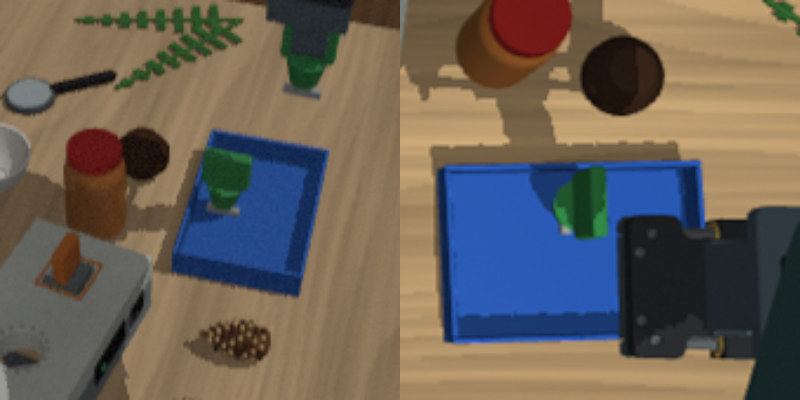

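Plug_b hangs in the fingers and plug_a still stands in the tray. I lower plug_b.

Call:
servo_tool --deltas '[[[2,2,-30],[0,0,0],0],[[0,0,-30],[0,0,0],0],[[0,0,-30],[0,0,0],0],[[0,0,-30],[0,0,0],0],[[0,0,-25],[0,0,0],0],[[0,0,-20],[0,0,0],0],[[0,0,-12],[0,0,0],0],[[0,0,-6],[0,0,0],0],[[0,0,0],[0,0,0],0],[[0,0,0],[0,0,0],0]]'

```text
t: 15.37
tcp_pos: [0.4511, -0.3052, 0.0746]
eef_rot: [3.141, -0.001, -0.001]
contact_force: [-0.2, -0.2, -0.6]
width: 0.149
```

Call:
servo_tool --deltas '[[[0,0,-4],[0,0,0],0],[[0,0,-4],[0,0,0],0],[[0,0,-3],[0,0,0],0],[[0,0,0],[0,0,0],0],[[0,0,0],[0,0,0],0]]'

```text
t: 15.78
tcp_pos: [0.451, -0.3053, 0.0633]
eef_rot: [3.141, -0.001, -0.001]
contact_force: [1.2, -0.6, 2.8]
width: 0.149
```

Call:
servo_tool --deltas '[[[0,0,0],[0,0,0],60],[[0,0,0],[0,0,0],60],[[0,0,0],[0,0,0],60],[[0,0,0],[0,0,0],60],[[0,0,15],[0,0,0],60],[[0,0,25],[0,0,0],60],[[0,0,35],[0,0,0],60],[[0,0,40],[0,0,0],60],[[0,0,40],[0,0,0],60],[[0,0,40],[0,0,0],60]]'

```text
t: 16.62
tcp_pos: [0.4503, -0.3047, 0.2598]
eef_rot: [-3.141, 0.0, -0.001]
contact_force: [-0.5, -0.1, -0.7]
width: 0.659
```

```bash
python3 - <<'E'
from h import *
b=bot.capture("side");a=bot.capture("top")
cv2.imwrite("pics/v5.png",np.hstack([cv2.resize(b[100:270,260:430],(400,400)),cv2.resize(a[160:340,340:520],(400,400))])[:,:,::-1])
s=bot.state();print(s["tcp_pos"],s["width"])
E
```

```text
[ 0.45309953 -0.30678093  0.26452925] 0.6575530232929081
```

View pics/v5.png

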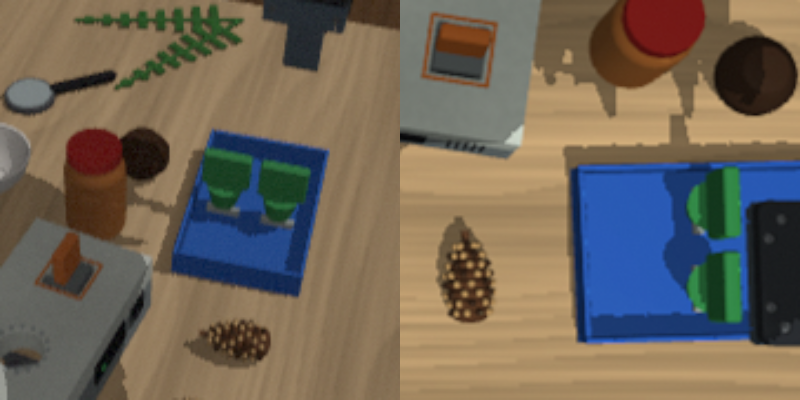

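Both plugs stand in the blue tray. Next is the cartridge.

Call:
servo_tool --deltas '[[[15.9,17.7,0],[0,0,6.8],50],[[15.9,17.7,0],[0,0,6.8],50],[[15.9,17.7,0],[0,0,6.8],50],[[15.9,17.7,0],[0,0,6.8],50],[[15.9,17.7,0],[0,0,6.8],50],[[15.9,17.7,0],[0,0,6.8],50],[[15.9,17.7,0],[0,0,6.8],50],[[15.9,17.7,0],[0,0,6.8],50]]'

```text
t: 17.38
tcp_pos: [0.5783, -0.1624, 0.2575]
eef_rot: [-3.141, 0.0, 0.954]
contact_force: [0.2, -1.3, -0.3]
width: 0.546
```

Call:
servo_tool --deltas '[[[15.9,17.7,0],[0,0,6.8],50],[[15.9,17.7,0],[0,0,6.8],50],[[15.9,17.7,0],[0,0,6.8],50],[[15.9,17.7,0],[0,0,6.8],50],[[0,0,0],[0,0,0],50],[[0,0,-25],[0,0,0],50],[[0,0,-30],[0,0,0],50],[[0,0,-30],[0,0,0],50],[[0,0,0],[0,0,0],50],[[0,0,0],[0,0,0],50]]'

```text
t: 18.22
tcp_pos: [0.6404, -0.0927, 0.1719]
eef_rot: [-3.138, -0.0, 1.422]
contact_force: [1.4, -0.4, 1.5]
width: 0.548
```

Call:
servo_tool --deltas '[[[1,-1,-20],[0,0,0],50],[[0,0,-20],[0,0,0],50],[[0,0,-20],[0,0,0],50],[[0,0,-14],[0,0,0],50],[[0,0,-8],[0,0,0],50],[[0,0,0],[0,0,0],50],[[0,0,0],[0,0,0],50]]'

```text
t: 18.8
tcp_pos: [0.643, -0.0938, 0.0919]
eef_rot: [3.141, 0.0, 1.423]
contact_force: [0.2, -0.6, -0.5]
width: 0.55
```

Call:
servo_tool --deltas '[[[0,0,0],[0,0,0],0],[[0,0,0],[0,0,0],0],[[0,0,0],[0,0,0],0],[[0,0,0],[0,0,0],0],[[0,0,0],[0,0,0],0],[[0,0,0],[0,0,0],0],[[0,0,0],[0,0,0],0],[[0,0,0],[0,0,0],0]]'

```text
t: 19.47
tcp_pos: [0.6425, -0.0936, 0.091]
eef_rot: [3.141, -0.0, 1.423]
contact_force: [-0.2, 0.0, 1.1]
width: 0.15
```

Call:
servo_tool --deltas '[[[0,0,-2],[0,0,0],0],[[0,0,-2],[0,0,0],0],[[0,0,-2],[0,0,0],0],[[0,0,-1],[0,0,0],0],[[0,0,0],[0,0,0],0],[[0,0,0],[0,0,0],0],[[0,0,0],[0,0,0],0]]'

```text
t: 20.05
tcp_pos: [0.6427, -0.0936, 0.0844]
eef_rot: [3.141, -0.0, 1.423]
contact_force: [-2.0, 0.1, 7.5]
width: 0.151
```

Call:
servo_tool --deltas '[[[0,0,-1],[0,0,0],0],[[0,0,-0.5],[0,0,0],0],[[0,0,0],[0,0,0],0],[[0,0,0],[0,0,0],0]]'

```text
t: 20.38
tcp_pos: [0.6427, -0.0936, 0.0829]
eef_rot: [3.141, -0.0, 1.423]
contact_force: [-1.7, -0.1, 7.0]
width: 0.153
```

Call:
servo_tool --deltas '[[[0,0,3],[0,0,0],0],[[0,0,3],[0,0,0],0],[[0,0,3],[0,0,0],0],[[0,0,3],[0,0,0],0],[[0,0,3],[0,0,0],0],[[0,0,3],[0,0,0],0],[[0,0,0],[0,0,0],0]]'

```text
t: 20.97
tcp_pos: [0.6426, -0.0936, 0.1011]
eef_rot: [3.141, 0.0, 1.423]
contact_force: [-0.3, -0.3, 5.3]
width: 0.149
```

Call:
servo_tool --deltas '[[[0,0,3],[0,0,0],0],[[0,0,3],[0,0,0],0],[[0,0,3],[0,0,0],0],[[0,0,3],[0,0,0],0],[[0,0,0],[0,0,0],0],[[0,0,0],[0,0,0],0],[[0,0,0],[0,0,0],0]]'

```text
t: 21.55
tcp_pos: [0.6423, -0.0936, 0.1123]
eef_rot: [-3.141, 0.0, 1.423]
contact_force: [-0.4, -0.7, 2.5]
width: 0.147
```

Call:
servo_tool --deltas '[[[0,0,5],[0,0,0],0],[[0,0,10],[0,0,0],0],[[0,0,10],[0,0,0],0],[[0,0,20],[0,0,0],0],[[0,0,30],[0,0,0],0],[[0,0,30],[0,0,0],0],[[0,0,30],[0,0,0],0],[[0,0,20],[0,0,0],0],[[0,0,0],[0,0,0],0]]'

```text
t: 22.3
tcp_pos: [0.6445, -0.094, 0.2735]
eef_rot: [3.134, 0.0, 1.423]
contact_force: [0.3, 0.0, -0.3]
width: 0.15
```

```bash
python3 - <<'E'
from h import *
b=bot.capture("side")
cv2.imwrite("pics/v6.png",cv2.resize(b[100:400,150:400],None,fx=2,fy=2)[:,:,::-1])
s=bot.state();print(s["tcp_pos"],s["width"],s["contact_force"])
E
```

```text
[ 0.64351847 -0.09380233  0.27061301] 0.15250728747293607 [-0.61296331 -0.86412127 -2.43301832]
```

View pics/v6.png

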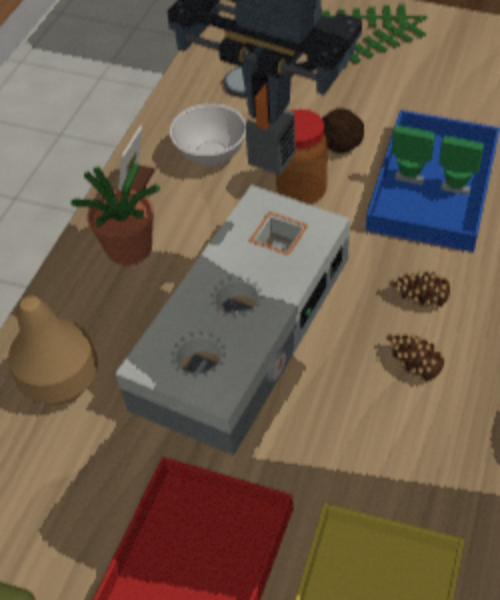

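The cartridge is out of its bay and held. I carry it to the red tray.

Call:
servo_tool --deltas '[[[-3.7,37.7,0],[0,0,0.8],0],[[-3.7,37.7,0],[0,0,0.8],0],[[-3.7,37.7,0],[0,0,0.8],0],[[-3.7,37.7,0],[0,0,0.8],0],[[-3.7,37.7,0],[0,0,0.8],0],[[-3.7,37.7,0],[0,0,0.8],0],[[-3.7,37.7,0],[0,0,0.8],0],[[-3.7,37.7,0],[0,0,0.8],0],[[-3.7,37.7,0],[0,0,0.8],0],[[-3.7,37.7,0],[0,0,0.8],0]]'

```text
t: 23.18
tcp_pos: [0.6042, 0.2849, 0.2661]
eef_rot: [-3.14, 0.001, 1.563]
contact_force: [0.8, 0.3, -0.7]
width: 0.153
```

Call:
servo_tool --deltas '[[[-3.7,37.7,0],[0,0,0],0],[[0,0,-10],[0,0,0],0],[[0,0,-30],[0,0,0],0],[[0,0,-30],[0,0,0],0],[[0,0,-30],[0,0,0],0],[[0,0,-30],[0,0,0],0],[[0,0,-30],[0,0,0],0],[[0,0,-15],[0,0,0],0],[[0,0,0],[0,0,0],0],[[0,0,0],[0,0,0],0]]'

```text
t: 24.02
tcp_pos: [0.6015, 0.3208, 0.0921]
eef_rot: [-3.14, 0.001, 1.563]
contact_force: [0.8, -0.1, -1.3]
width: 0.15
```

Call:
servo_tool --deltas '[[[0,0,-6],[0,0,0],0],[[0,0,-5],[0,0,0],0],[[0,0,-4],[0,0,0],0],[[0,0,-2],[0,0,0],0],[[0,0,0],[0,0,0],0],[[0,0,0],[0,0,0],0]]'

```text
t: 24.52
tcp_pos: [0.6019, 0.3211, 0.0756]
eef_rot: [3.141, -0.0, 1.563]
contact_force: [0.2, -0.3, -1.0]
width: 0.152
```

Call:
servo_tool --deltas '[[[0,0,0],[0,0,0],60],[[0,0,0],[0,0,0],60],[[0,0,0],[0,0,0],60],[[0,0,0],[0,0,0],60],[[0,0,15],[0,0,0],60],[[0,0,25],[0,0,0],60],[[0,0,35],[0,0,0],60],[[0,0,40],[0,0,0],60],[[0,0,40],[0,0,0],60],[[0,0,20],[0,0,0],90]]'

```text
t: 25.35
tcp_pos: [0.6031, 0.3218, 0.2571]
eef_rot: [3.136, -0.003, 1.563]
contact_force: [0.2, 0.6, 1.0]
width: 0.705
```

```bash
python3 - <<'E'
from h import *
b=bot.capture("side");a=bot.capture("top")
cv2.imwrite("pics/v7.png",np.hstack([cv2.resize(b[210:460,180:430],(400,400)),cv2.resize(a[230:330,270:410],(400,286))[:, :] if 0 else cv2.copyMakeBorder(cv2.resize(a[240:320,280:400],(400,267),interpolation=2),0,133,0,0,0)])[:,:,::-1])
s=bot.state();print(s["tcp_pos"],s["width"])
E
```

```text
[0.60367746 0.32204076 0.25661982] 0.7899109217400873
```

View pics/v7.png

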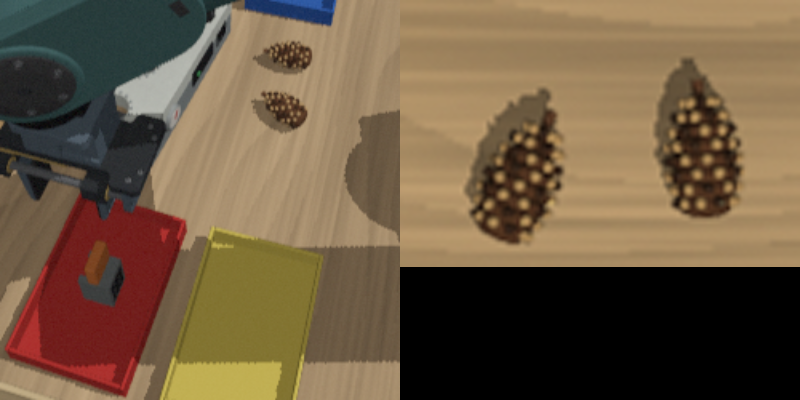

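The cartridge stands in the red tray. Cone_0 at about (320,293) has been knocked aside; cone_1 is still at (370,284).

```bash
python3 - <<'E'
from h import *
for e in([(325.6,274.5),(314.5,312)],[(369.4,264),(370.6,304.5)]):
    p=ray("top",e,.02);d=(p[0]-p[1])[:2];print(p.mean(0).round(4),np.hypot(*d),np.degrees(np.arctan2(d[1],d[0])))
E
```

```text
[ 0.4437 -0.0114  0.02  ] 0.07275488551879904 -16.223222279526368
[ 0.461  -0.1052  0.02  ] 0.07590180682713196 1.3723034763438937
```

Call:
servo_tool --deltas '[[[-10.7,-22.2,0],[0,0,-7.05],80],[[-10.7,-22.2,0],[0,0,-7.05],80],[[-10.7,-22.2,0],[0,0,-7.05],80],[[-10.7,-22.2,0],[0,0,-7.05],80],[[-10.7,-22.2,0],[0,0,-7.05],80],[[-10.7,-22.2,0],[0,0,-7.05],80],[[-10.7,-22.2,0],[0,0,-7.05],80],[[-10.7,-22.2,0],[0,0,-7.05],80]]' --newtons 25

```text
t: 26.12
tcp_pos: [0.5151, 0.1424, 0.2503]
eef_rot: [-3.141, 0.001, 0.572]
contact_force: [-0.1, -1.0, -0.4]
width: 0.876
```

Call:
servo_tool --deltas '[[[-10.7,-22.2,0],[0,0,-7.05],80],[[-10.7,-22.2,0],[0,0,-7.05],80],[[-10.7,-22.2,0],[0,0,-7.05],80],[[-10.7,-22.2,0],[0,0,-7.05],80],[[-10.7,-22.2,0],[0,0,-7.05],80],[[-10.7,-22.2,0],[0,0,-7.05],80],[[-10.7,-22.2,0],[0,0,-7.05],80],[[0,0,-30],[0,0,0],80],[[0,0,-30],[0,0,0],80],[[0,0,0],[0,0,0],80]]'

```text
t: 26.95
tcp_pos: [0.4381, -0.0121, 0.1864]
eef_rot: [3.14, 0.006, -0.284]
contact_force: [-1.7, 0.2, -1.1]
width: 0.875
```

Call:
servo_tool --deltas '[[[0,0,-30],[0,0,0],80],[[0,0,-30],[0,0,0],80],[[0,0,-30],[0,0,0],80],[[0,0,-30],[0,0,0],80],[[0,0,-20],[0,0,0],80],[[0,0,-20],[0,0,0],80],[[0,0,0],[0,0,0],80],[[0,0,0],[0,0,0],80]]'

```text
t: 27.62
tcp_pos: [0.4413, -0.0118, 0.0309]
eef_rot: [3.141, 0.002, -0.283]
contact_force: [-0.0, -0.4, 0.6]
width: 0.88
```

Call:
servo_tool --deltas '[[[0,0,-12],[0,0,0],80],[[0,0,-11],[0,0,0],80],[[0,0,0],[0,0,0],80],[[0,0,0],[0,0,0],10],[[0,0,0],[0,0,0],10],[[0,0,0],[0,0,0],10],[[0,0,0],[0,0,0],10],[[0,0,0],[0,0,0],10],[[0,0,0],[0,0,0],10],[[0,0,0],[0,0,0],10]]'

```text
t: 28.45
tcp_pos: [0.4414, -0.0119, 0.0076]
eef_rot: [-3.142, -0.0, -0.283]
contact_force: [-1.0, 0.2, 7.2]
width: 0.44
```

Call:
servo_tool --deltas '[[[0,0,0],[0,0,0],10],[[0,0,20],[0,0,0],10],[[0,0,30],[0,0,0],10],[[0,0,30],[0,0,0],10],[[0,0,30],[0,0,0],10],[[0,0,0],[0,0,0],10]]'

```text
t: 28.95
tcp_pos: [0.4439, -0.0121, 0.1221]
eef_rot: [-3.14, -0.006, -0.283]
contact_force: [1.8, -0.7, 0.1]
width: 0.44
```

Call:
servo_tool --deltas '[[[-2.7,37.7,2],[0,0,1.6],10],[[-2.7,37.7,2],[0,0,1.6],10],[[-2.7,37.7,0],[0,0,1.6],10],[[-2.7,37.7,0],[0,0,1.6],10],[[-2.7,37.7,0],[0,0,1.6],10],[[-2.7,37.7,0],[0,0,1.6],10],[[-2.7,37.7,0],[0,0,1.6],10],[[-2.7,37.7,0],[0,0,1.6],10],[[-2.7,37.7,0],[0,0,1.6],10],[[-2.7,37.7,0],[0,0,1.6],10]]'

```text
t: 29.78
tcp_pos: [0.4134, 0.3668, 0.1208]
eef_rot: [3.141, 0.001, -0.002]
contact_force: [1.2, -0.9, -0.2]
width: 0.443
```

Call:
servo_tool --deltas '[[[0,0,0],[0,0,0],10],[[0,0,-25],[0,0,0],10],[[0,0,-25],[0,0,0],10],[[0,0,-25],[0,0,0],10],[[0,0,-20],[0,0,0],10],[[0,0,0],[0,0,0],10],[[0,0,0],[0,0,0],10]]'

```text
t: 30.37
tcp_pos: [0.4136, 0.3643, 0.0256]
eef_rot: [3.14, 0.002, -0.004]
contact_force: [1.0, 0.5, -0.5]
width: 0.441
```

Call:
servo_tool --deltas '[[[0,0,-6],[0,0,0],10],[[0,0,-5],[0,0,0],10],[[0,0,0],[0,0,0],10],[[0,0,0],[0,0,0],60],[[0,0,0],[0,0,0],60],[[0,0,0],[0,0,0],60],[[0,0,20],[0,0,0],60],[[0,0,30],[0,0,0],60],[[0,0,30],[0,0,0],60],[[0,0,30],[0,0,0],60]]'

```text
t: 31.2
tcp_pos: [0.4141, 0.3649, 0.1268]
eef_rot: [3.141, 0.0, -0.004]
contact_force: [0.8, 0.6, -0.2]
width: 0.659
```

Call:
servo_tool --deltas '[[[4,-38,0],[0,0,0],80],[[4,-38,0],[0,0,0],80],[[4,-38,0],[0,0,0],80],[[4,-38,0],[0,0,0],80],[[4,-38,0],[0,0,0],80],[[4,-38,0],[0,0,0],80],[[4,-38,0],[0,0,0],80],[[4,-38,0],[0,0,0],80],[[4,-38,0],[0,0,1.5],80],[[4,-38,0],[0,0,0],80]]'

```text
t: 32.03
tcp_pos: [0.4542, -0.0168, 0.1259]
eef_rot: [3.142, -0.001, 0.024]
contact_force: [0.5, 0.4, -0.3]
width: 0.877
```

```bash
python3 - <<'E'
from h import *
b=bot.capture("side");a=bot.capture("top")
cv2.imwrite("pics/v8.png",np.hstack([cv2.resize(b[130:480,180:430],(286,400)),cv2.resize(a[140:400,60:400],(510,390))[:390] if 0 else cv2.resize(a[140:400,60:400],(510,400))])[:,:,::-1])
s=bot.state();print(s["tcp_pos"],s["eef_rot"],s["width"])
E
```

```text
[ 0.45494972 -0.0189002   0.12597644] [ 3.14111809e+00 -1.34649834e-03  1.78097552e-02] 0.8776965845057769
```

View pics/v8.png

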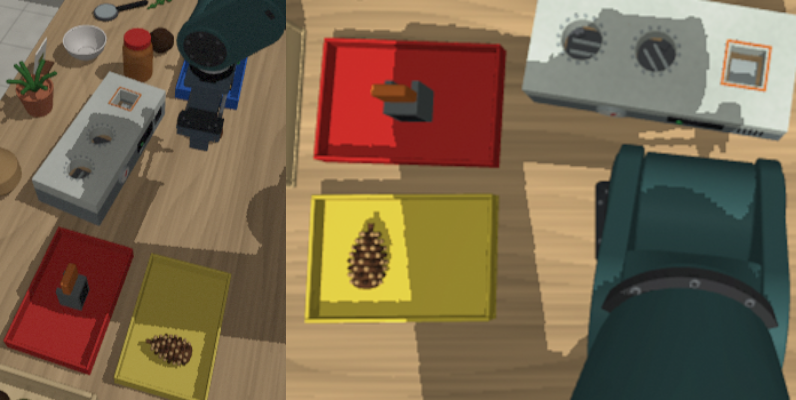

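The first cone lies in the yellow tray and the cartridge still stands in the red one. On to the second cone.

Call:
servo_tool --deltas '[[[3,-29,0],[0,0,0],80],[[3,-29,0],[0,0,0],80],[[0,-28,0],[0,0,0],80],[[0,0,0],[0,0,0],80],[[0,0,-25],[0,0,0],80],[[0,0,-25],[0,0,0],80],[[0,0,-25],[0,0,0],80],[[0,0,-15],[0,0,0],80],[[0,0,-5],[0,0,0],80],[[0,0,0],[0,0,0],80]]'

```text
t: 32.97
tcp_pos: [0.4596, -0.1001, 0.0297]
eef_rot: [-3.141, 0.002, 0.023]
contact_force: [0.1, 0.3, 1.0]
width: 0.878
```

Call:
servo_tool --deltas '[[[0,0,-12],[0,0,0],80],[[0,0,-11],[0,0,0],80],[[0,0,0],[0,0,0],80],[[0,0,0],[0,0,0],10],[[0,0,0],[0,0,0],10],[[0,0,0],[0,0,0],10],[[0,0,0],[0,0,0],10],[[0,0,0],[0,0,0],10],[[0,0,0],[0,0,0],10],[[0,0,0],[0,0,0],10]]'

```text
t: 33.8
tcp_pos: [0.4604, -0.101, 0.0076]
eef_rot: [3.141, -0.0, 0.022]
contact_force: [-0.3, -0.7, 3.8]
width: 0.436
```

Call:
servo_tool --deltas '[[[0,0,0],[0,0,0],10],[[0,0,20],[0,0,0],10],[[0,0,30],[0,0,0],10],[[0,0,30],[0,0,0],10],[[0,0,30],[0,0,0],10],[[0,0,0],[0,0,0],10]]'

```text
t: 34.3
tcp_pos: [0.4629, -0.1016, 0.1221]
eef_rot: [3.14, -0.006, 0.022]
contact_force: [2.0, -0.4, 0.4]
width: 0.434
```

Call:
servo_tool --deltas '[[[-4.5,37.6,2],[0,0,0],10],[[-4.5,37.6,2],[0,0,0],10],[[-4.5,37.6,0],[0,0,0],10],[[-4.5,37.6,0],[0,0,0],10],[[-4.5,37.6,0],[0,0,0],10],[[-4.5,37.6,0],[0,0,0],10],[[-4.5,37.6,0],[0,0,0],10],[[-4.5,37.6,0],[0,0,0],10],[[-4.5,37.6,0],[0,0,0],10],[[-4.5,37.6,0],[0,0,0],10]]'

```text
t: 35.13
tcp_pos: [0.4143, 0.2768, 0.1209]
eef_rot: [3.141, 0.0, 0.022]
contact_force: [0.8, -1.0, -0.8]
width: 0.434
```

Call:
servo_tool --deltas '[[[0,0,0],[0,0,0],10],[[0,0,-25],[0,0,0],10],[[0,0,-25],[0,0,0],10],[[0,0,-25],[0,0,0],10],[[0,0,-20],[0,0,0],10],[[0,0,0],[0,0,0],10],[[0,0,0],[0,0,0],10]]'

```text
t: 35.72
tcp_pos: [0.4145, 0.2744, 0.0256]
eef_rot: [3.14, 0.002, 0.022]
contact_force: [0.8, -0.5, -0.6]
width: 0.432
```

Call:
servo_tool --deltas '[[[0,0,-6],[0,0,0],10],[[0,0,-5],[0,0,0],10],[[0,0,0],[0,0,0],10],[[0,0,0],[0,0,0],60],[[0,0,0],[0,0,0],60],[[0,0,0],[0,0,0],60],[[0,0,20],[0,0,0],60],[[0,0,30],[0,0,0],60],[[0,0,40],[0,0,0],60],[[0,0,40],[0,0,0],60]]'

```text
t: 36.55
tcp_pos: [0.4146, 0.2747, 0.1467]
eef_rot: [3.141, 0.001, 0.022]
contact_force: [1.0, 0.3, -0.1]
width: 0.66
```

Call:
servo_tool --deltas '[[[5,-38,10],[0,0,0],60],[[5,-38,10],[0,0,0],60],[[5,-38,10],[0,0,0],60],[[5,-38,10],[0,0,0],60],[[5,-38,10],[0,0,0],60],[[5,-38,10],[0,0,0],60],[[5,-38,10],[0,0,0],60],[[0,0,0],[0,0,0],60],[[0,0,0],[0,0,0],60],[[0,0,0],[0,0,0],60]]'

```text
t: 37.38
tcp_pos: [0.45, 0.0092, 0.2154]
eef_rot: [-3.141, -0.0, 0.022]
contact_force: [1.1, 0.4, -0.6]
width: 0.657
```

```bash
python3 - <<'E'
from h import *
b=bot.capture("side");a=bot.capture("top")
cv2.imwrite("pics/v9.png",np.hstack([cv2.resize(b,(400,300)),cv2.resize(a,(400,300))])[:,:,::-1])
s=bot.state();print(s["t"],s["tcp_pos"],s["width"],abs(s["dq"]).max())
E
```

```text
37.4833 [0.44988676 0.01000656 0.21507665] 0.6623841557284585 0.010336348325858334
```

View pics/v9.png

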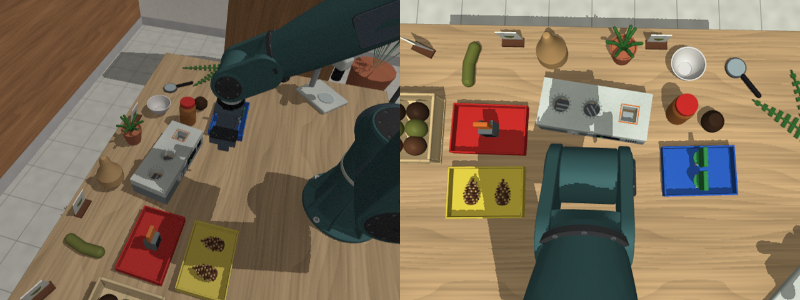

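Final view: both cones are in the yellow tray, the cartridge in the red, both plugs in the blue, and the jar and nut are where they started. I hand in.

```bash
python3 -c "
from rig import bot
print(bot.close_job())"
```

```text
the job is handed in; nothing more can be done
None
```

The dryer is ready for the next batch, and I handed the job in at about 37 s of the 208 s limit; no verdict was reported.

- **Plugs:** I twisted each about 62° anticlockwise. They then lifted free with no jam force and were set upright in the blue tray.
- **Cartridge:** I did this only after both plugs were in the tray. I pushed it in about 8 mm; it sprang up, pulled out freely and was set upright in the red tray.
- **Cones:** I put both into the yellow tray. One had been knocked a few centimetres aside during the run, so I measured it again before gripping.

**Last checks:** the final side and top pictures show both plugs, the cartridge and both cones in their trays. The jar and nut look unmoved, the gripper is open and clear, and the arm is still. I saw no third cone in any view.

**Doubtful points:** the push read only about 7 N, against the 10 to 12 N expected, but the catch released all the same. I could not read the joint values directly, so I judged the twist and the spring release from motion and forces. No check failed.

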